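Level a telescopic shelf riser with its mate and lock it

TASK

The wooden board is to lie level across the two steel riser posts on the coffee counter, but one post is too low. Twist the hexagonal head of the lower post anticlockwise (seen from above) until its lock lets go, draw it up level with the taller post's head, then twist it clockwise until the lock comes home against its stop, without forcing it, and let go. Leave the taller post and everything else on the counter as they are.

Things in the scene. Friction and masses are not known exactly. Their poses are not given: they have to be found in the camera images.
- riser_grip (a point): Centre (half-way up) of the hexagonal head of the LOWER post, the one to adjust: a level steel hexagon, 50 mm across flats, 16 mm thick, thin rubber pad on top, on a bright tube 26 mm across that slides in a black sleeve 46 mm across. Starts 153 to 183 mm above the counter. z is up; x is square to one flat, so flats face every 60 degrees from x (it turns with the head).
- riser_top (a point): Top of the lower head, 9.5 mm above riser_grip. Its lock: 0.6 rad anticlockwise always frees it, often less. Clockwise, from the freed place: slack, a bite of 0.1 to 0.2 N m, easing past dead centre, then within 1.4 rad a firm stop, where torque climbs about 14 N m per rad. 0.3 to 0.7 N m on the stop is home; over 0.95 is forcing. It starts bitten 0.3 to 0.8 rad short of home.
- riser_head: Head and tube of the lower post, one piece of about 0.45 kg; origin on the axis, 153 mm below riser_grip. Unlocked it slides with about 7 N of drag and stays at the height where it is let go. While the lock bites it must not be slid up. Short of the stop the lock can spring back open when let go; home on the stop it stays.
- riser_rise (a joint): How far the lower post's tube stands above its lowest place, m, 0 to 0.13, upwards positive; starts at 0 to 0.03.
- mate_grip (a point): Centre (half-way up) of the head of the TALLER post: same make and sizes, locked at the wanted height, 213 to 263 mm above the counter (at least 30 mm above the lower head). z is up. The posts stand 200 to 430 mm apart. The lower head is level when its centre is as high as this one, within 3 mm.
- jug_large: Bystander: steel milk jug, 92 mm across, 105 mm high, handle on one side; origin at the centre of its underside.
- jug_small: Bystander: smaller steel milk jug, 74 mm across, 85 mm high; origin at the centre of its underside.
- cup_a: Bystander: white espresso cup, 62 mm across, 55 mm high, standing between the posts; origin at the centre of its underside.
- cup_b: Bystander: white cup, 84 mm across, 62 mm high; origin at the centre of its underside.
- tamper: Bystander: coffee tamper standing on its foot, 58 mm across, 80 mm high; origin at the centre of its underside.
- portafilter: Bystander: portafilter with a black handle, basket 68 mm across, 60 mm high, 255 mm long over all; origin under the basket.
- sugar_jar: Bystander: glass jar with a steel lid, 72 mm across, 100 mm high; origin at the centre of its underside.
Not all that is in view belongs to the job. Leave any orange or yellow look-alike of the part that bears riser_grip alone.

How it is judged:
On the way, in this order (a step that is already met when the one before it is completed fails the run):
1. the lower post's lock is let go (contact force between cam and shoe below 3 N), for 0.2 s.
2. its head is drawn up level with the other, within 3 mm (z of riser_grip in the frame of mate_grip between -0.003 and 0.003 m), for 0.2 s.
3. the lock is turned home on its stop, with the heads still level (all of step 2 and contact force between cam and shoe above 18 N and horizontal distance between rib0 and stop0 below 0.0073 m), for 0.2 s.
At the end, for the whole second after the job is handed in: The lower post's head is level with the taller post's within 3 mm, let go and at rest, and its lock is home: the ribs on the tube lie against their stops and the shoe grips the tube with more than 18 N (all of step 3 and velocity of joint riser_rise between -0.01 and 0.01 m/s); the robot touches nothing.
It fails at once if the lock is forced on against its stops: over 34 N on either, about 0.95 N m on the head (contact force between rib0 and stop0 above 34 N or contact force between rib1 and stop1 above 34 N).
It fails at once if the tube is drawn up through a lock that still grips (contact force between cam and shoe above 8 N and velocity of joint riser_rise above 0.02 m/s).
It fails at once if the taller post's height is shifted by more than 2 mm (distance of mate_grip from where it was at the start of the episode above 0.002 m).
It fails at once if a bystander is pushed aside by more than 15 mm or lifted (distance of any of jug_large, jug_small, cup_a, cup_b, tamper, portafilter, sugar_jar from where it was at the start of the episode above 0.015 m).
It also fails if it takes over 58 s, if anything falls off the work surface, if the arm or the gripper's body presses on something with over 40 N, if the wrist force passes 120 N, or if a joint passes its speed limit or range.

ROBOT

A 7-joint arm with a two-finger parallel gripper is mounted at the origin on the work surface. World frame = base frame: x ahead of the robot, y to its left, z up, the work surface at z = 0. Lengths are in m, angles in rad, forces in N, time in s.
With the tool pointing down it reaches from about 0.425 to 0.95 m from the base axis. Payload 4.7 kg.
Tool frame: the origin (TCP) lies on the centre line of the jaws, within the pads' length; the fingertips stand robot.nose_length ahead of it and the grasp point (between the pads) lies 8 mm behind it (robot.nose_length is the distance from the TCP to the fingertips, in m); z points along the fingers, x is the direction in which the jaws open and shut, and the axes are right-handed (so a half turn about z gives the same grasp; the last joint's range is limited). The gripper opens to 85 mm and grips with 20 to 120 N. Pads are 22 mm wide; open, the fingers measure 114 mm over their backs; the gripper's body (76 mm by 85 mm) begins 54 mm behind the grasp point. The pads swing forward as they close: fully open they stand 13 mm farther back than shut.
Start: joints at [1.242, 0.469, -0.049, 1.532, 0.024, 1.141, -0.082], TCP at [0.199, -0.645, 0.206] pointing down, gripper open.
Joint ranges: [-2.59, 2.59], [-0.33, 1.99], [-1.39, 1.29], [0.1, 2.45], [-1.04, 4.18], [0.21, 1.99], [-2.66, 2.66]. Speed limits (rad/s): [2.57, 2.57, 3.14, 3.14, 3.14, 3.14, 3.14].

INTERFACE

Orientations are given as [roll, pitch, yaw] about the fixed x, y, z axes, in that order (R = Rz(yaw) Ry(pitch) Rx(roll)).
In Python, from plant import robot gives the robot as it stands. Calls block until the motion is done:
- robot.goto(position, orientation): joint-space move of the TCP to a pose.
- robot.move_straight(position, vel=0.15, attitude=None, contact_N=None): straight line of the TCP; attitude=None keeps the orientation; vel is the mean speed in m/s. With contact_N (N) it stops when the force on the tool has changed by that much, and returns True; else False.
- robot.move_joints(angles): joint-space move.
- robot.grip(opening, strength=None): opening from 0.0 (shut) to 1.0 (fully open); strength is the grip in N (None keeps the last); returns when the fingers have stopped.
- robot.sleep(seconds).
- robot.inverse_kinematics(position, orientation): joint angles nearest the present ones, or None.
- robot.sense(): the state.
- robot.grab_frame(name): name is "scene" or "side" or "wrist"; returns a dict with "image" (400x640x3 uint8, red, green, blue), "range_z" (400x640 float32, m along the optical axis (not along the pixel's ray), 0 where there is no reading), "fx", "fy", "cx", "cy" (pixels), "dist_coeffs" ([k1, k2, p1, p2, k3] as OpenCV has them; the pictures are not rectified), "R" (3x3) and "t" (3): a world point X has camera coordinates R X + t. Camera axes: x right, y down, z forward; pixel columns grow to the right and rows downward; lengths in m; the calibration is good to about 2 mm. A picture is of the moment at which its call begins.
A pose or a line that the arm cannot do raises robot.IKError and nothing moves.
- robot.close_job(): hands the job in, once; it reports no verdict.
The state is a dict: "t": time; "joint_pos": joint angles; "joint_velocities": joint speeds; "effort": joint torques, N m; "tcp_pos": TCP position; "tcp_rot": TCP orientation; "wrist_force": force on the tool from outside, world axes, zero at the start; "torque": the same for the moment, N m; "opening": opening from 0.0 (shut) to 1.0 (fully open).
Only numpy, scipy, OpenCV 4.12 (cv2) and the standard library are available. Lean on these libraries where they do the work, as an engineer would, in place of code of your own. Each camera call takes 0.05 s, during which the arm holds its last target. There are 200 camera calls.

## Working session

There is one attempt and no reset: what is moved stays moved. The work goes in short steps, each a Python script; the robot and the scene stay as the last script left them, time stands still between calls to the robot, and variables do not carry over. Pictures are saved under pics/ and viewed, about 8 in all and at most 12, crops included, and the job is handed in when it is done.

```bash
ls; mkdir -p pics
python3 - <<'E'
from plant import robot
import cv2,numpy as np,pickle
fs={n:robot.grab_frame(n) for n in("scene","side")}
pickle.dump(fs,open('f0.pkl','wb'))
for n,f in fs.items():
    cv2.imwrite(f'pics/{n}0.png',f["image"][:,:,::-1]); print(n,f["fx"],f["cx"],f["cy"],f["dist_coeffs"],-f["R"].T@f["t"])
print(robot.sense(),robot.nose_length)
E
```

```text
pics
scene 399.11246455662445 312.79064974744796 196.15393517817296 [-0.05126089  0.          0.          0.          0.        ] [1.32187237 0.15279766 0.88401894]
side 370.1748111277267 317.50672452297783 203.43330504123094 [-0.00515804  0.          0.          0.          0.        ] [ 0.45419733 -0.65860928  0.73791778]
{'t': 0.1, 'joint_pos': array([ 1.24207838,  0.46939474, -0.04856946,  1.53357524,  0.02410587,
        1.14103658, -0.08230566]), 'joint_velocities': array([-0.00087122, -0.0018351 ,  0.00077441, -0.00184884,  0.00039911,
        0.0029507 , -0.00024122]), 'effort': array([ 5.86922361e-04, -5.11511135e+01, -4.70916065e-02, -2.38388461e+01,
        1.07644688e-02,  4.39505267e-03,  2.77328112e-06]), 'tcp_pos': array([ 0.19918049, -0.64433312,  0.20464313]), 'tcp_rot': array([ 3.14151052e+00,  1.82638189e-03, -1.27097537e+00]), 'wrist_force': array([0.03006047, 0.1273004 , 0.70157477]), 'torque': array([-0.0408396 ,  0.01373235, -0.00965113]), 'opening': 0.9955047835007497} 0.011
```

View pics/scene0.png

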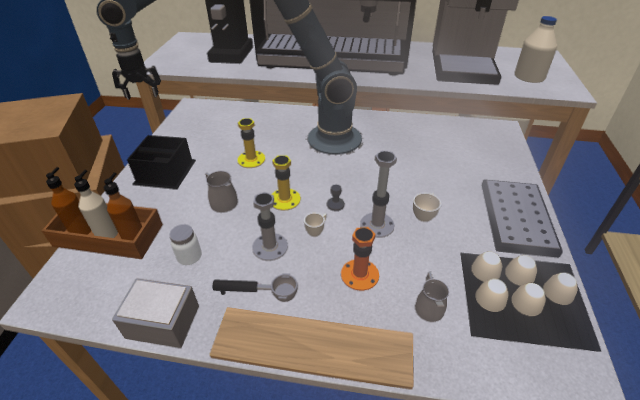

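View pics/side0.png

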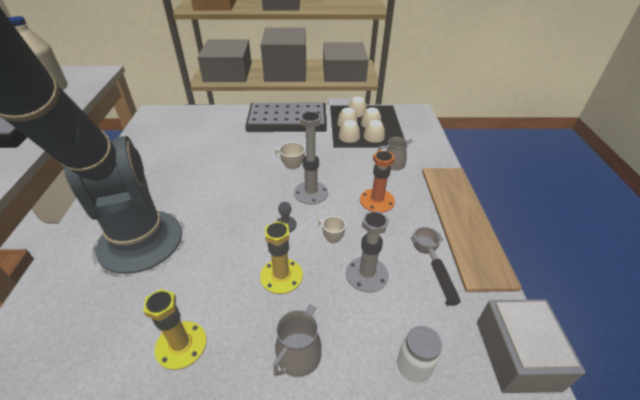

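Candidates in the scene view:
- Grey low post: (264,202). It is steel, and the cup at (315,224) lies between it and the tall post, so this is the one to adjust.
- Grey tall post: (385,158). This is the mate.
- Yellow posts at (247,128) and (282,163), orange at (364,238): look-alikes, to be left alone.

The same two grey heads are at (375,222) and (311,118) in the side view. Next I'll measure both and enlarge the low one.

```bash
cat > h.py <<'E'
import numpy as np,cv2
def cloud(f):
    v,u=np.mgrid[0:400,0:640]; K=np.array([[f["fx"],0,f["cx"]],[0,f["fy"],f["cy"]],[0,0,1]])
    p=cv2.undistortPoints(np.stack([u.ravel(),v.ravel()],1).astype(float)[:,None],K,np.array(f["dist_coeffs"]))[:,0]
    z=f["range_z"].ravel(); X=np.c_[p*z[:,None],z]; W=(X-f["t"])@f["R"]
    W[z==0]=np.nan
    return W.reshape(400,640,3)
def hexfit(P,c):
    # P: top points (N,2). returns centre and flat angle (mod 60deg) by convex hull min-support fit
    from scipy.optimize import least_squares
    h=cv2.convexHull(P.astype(np.float32))[:,0]
    best=None
    E
E
sed -i '/def hexfit/,$d' h.py
python3 - <<'E'
import pickle,numpy as np,cv2
from h import *
fs=pickle.load(open('f0.pkl','rb'))
for n,pts in {"scene":[(264,202),(385,158)],"side":[(375,222),(311,118)]}.items():
    W=cloud(fs[n])
    for u,v in pts:
        w=W[v-14:v+15,u-18:u+19].reshape(-1,3); g=w[np.isfinite(w[:,2])]
        z0=np.nanmedian(W[v-2:v+3,u-2:u+3,2]); 
        t=g[abs(g[:,2]-z0)<.005]
        print(n,(u,v),'top z',z0,len(t),t.mean(0),t.min(0),t.max(0))
a=fs["scene"]["image"][180:270,220:310,::-1];b=fs["side"]["image"][190:300,330:420,::-1]
c=fs["side"]["image"][95:210,270:350,::-1]
r=lambda i:cv2.resize(i,(260,int(260*i.shape[0]/i.shape[1])),interpolation=cv2.INTER_CUBIC)
L=[r(x) for x in(a,b,c)];H=max(x.shape[0] for x in L)
cv2.imwrite('pics/crop1.png',np.hstack([np.pad(x,((0,H-x.shape[0]),(0,0),(0,0))) for x in L]))
E
```

```text
scene (264, 202) top z 0.19027997146054465 239 [ 0.59053392 -0.115889    0.19000216] [ 0.55937077 -0.14293606  0.1854269 ] [ 0.61655177 -0.08944534  0.19381494]
scene (385, 158) top z 0.26116337782855786 211 [0.45529887 0.18776085 0.26035455] [0.42534319 0.15993838 0.25624058] [0.47982551 0.2151565  0.26349488]
side (375, 222) top z 0.19033475501023264 384 [ 0.58374765 -0.1176431   0.18976103] [ 0.55657933 -0.14171649  0.18541788] [ 0.61203237 -0.08745936  0.19334897]
side (311, 118) top z 0.2612621080521725 195 [0.44861377 0.18427055 0.26041813] [0.42324709 0.16078543 0.25627871] [0.47448137 0.21488438 0.26371321]
```

View pics/crop1.png

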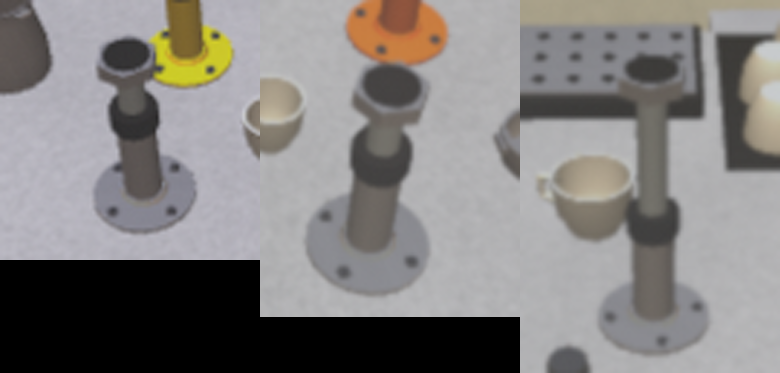

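The crop shows the plain steel post with a black rubber top, and it is the shorter of the two steel posts. Its top is at z≈0.190, so the centre is ≈0.1805, which is within 0.153–0.183. The mate's top is at z≈0.261, so its centre is ≈0.2515. The spacing of 0.33 m also fits. Next I'll look at both from above with the wrist camera.

Run:
```python
from plant import robot
import cv2,numpy as np,pickle
from h import *
s=robot.sense(); p=s["tcp_pos"].copy(); p[2]=.40
robot.move_straight(p,vel=.25)
out={}
for n,(x,y,z) in {"low":(.586,-.116,.36),"mate":(.452,.186,.43)}.items():
    sols=[(np.abs(q-robot.sense()["joint_pos"]).max(),yw) for yw in np.arange(-3,3.1,.25) if (q:=robot.inverse_kinematics([x,y,z],[np.pi,0,yw])) is not None]
    print(n,[(round(b,2),round(a,2)) for a,b in sols])
    yw=min(sols)[1]
    robot.goto([x,y,z],[np.pi,0,yw]); robot.sleep(.3)
    f=robot.grab_frame("wrist"); out[n]=f; s=robot.sense()
    print(s["t"],s["tcp_pos"],s["tcp_rot"],s["joint_pos"])
    W=cloud(f); zt={"low":.190,"mate":.261}[n]
    m=(abs(W[:,:,2]-zt)<.008)&(np.hypot(W[:,:,0]-x,W[:,:,1]-y)<.045)
    P=W[m]; print(m.sum(),np.median(P,0),P.min(0),P.max(0))
    v,u=np.nonzero(m); print('px',u.mean(),v.mean(),u.min(),u.max(),v.min(),v.max())
pickle.dump(out,open('f1.pkl','wb'))
cv2.imwrite('pics/wrist1.png',cv2.resize(np.hstack([out[k]["image"][:,:,::-1] for k in out]),(800,250)))
```

```text
low [(np.float64(-3.0), np.float64(2.45)), (np.float64(-2.75), np.float64(2.2)), (np.float64(-2.5), np.float64(2.39)), (np.float64(-2.25), np.float64(2.15)), (np.float64(-2.0), np.float64(1.91)), (np.float64(-1.75), np.float64(1.67)), (np.float64(-1.5), np.float64(1.43)), (np.float64(-1.25), np.float64(1.19)), (np.float64(-1.0), np.float64(0.94)), (np.float64(-0.75), np.float64(0.7)), (np.float64(-0.5), np.float64(0.65)), (np.float64(-0.25), np.float64(0.64)), (np.float64(0.0), np.float64(0.62)), (np.float64(0.25), np.float64(0.63)), (np.float64(0.5), np.float64(0.65)), (np.float64(0.75), np.float64(0.76)), (np.float64(1.0), np.float64(1.01)), (np.float64(1.25), np.float64(1.26)), (np.float64(1.5), np.float64(1.5)), (np.float64(1.75), np.float64(1.74)), (np.float64(2.0), np.float64(1.83)), (np.float64(2.25), np.float64(2.08)), (np.float64(2.5), np.float64(2.33)), (np.float64(2.75), np.float64(2.58))]
3.7083 [ 0.58597786 -0.11626236  0.35998451] [ 3.14156795e+00  2.21894127e-05 -4.08082375e-04] [ 0.6128123   0.31371799 -0.64939298  1.47178279  0.18992453  1.41969326
 -0.04199391]
1998
[... 612 characters left out ...]
), np.float64(0.36)), (np.float64(1.0), np.float64(0.46)), (np.float64(1.25), np.float64(0.7)), (np.float64(1.5), np.float64(0.95)), (np.float64(1.75), np.float64(1.2)), (np.float64(2.0), np.float64(1.43)), (np.float64(2.25), np.float64(1.67)), (np.float64(2.5), np.float64(1.91)), (np.float64(2.75), np.float64(2.15)), (np.float64(3.0), np.float64(2.38))]
5.3333 [0.45232566 0.18549797 0.42977742] [-3.14127589e+00  5.16916319e-04  2.49016680e-01] [ 0.37534651  0.11328985 -0.93027905  1.55769275  0.09044117  1.51663248
 -0.30777746]
2010 [0.45318752 0.18934307 0.26024311] [0.42770213 0.15986188 0.25327866] [0.47951501 0.21682969 0.26262042]
px 323.5437810945274 168.4089552238806 297 350 143 194
```

View pics/wrist1.png

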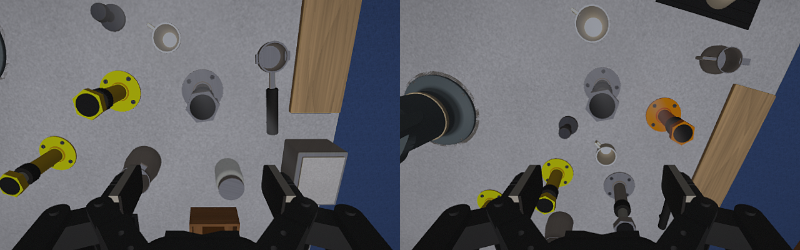

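The wrist view shows both heads: low at (203,105) left, mate at (602,104) right. The height difference is 70.5 mm by wrist and 70.9 mm by the fixed cameras. Next I'll fit the hexagon's centre and flat angle.

```bash
cat >> h.py <<'E'
def hexfit(P):
    """flat direction (mod 60deg), centre and widths of the hexagon outlining points P (N,2)"""
    best=None
    for a in np.arange(0,60,.5):
        d=np.radians(a+np.array([0,60,120])); n=np.c_[np.cos(d),np.sin(d)]; s=P@n.T
        lo,hi=np.percentile(s,.7,axis=0),np.percentile(s,99.3,axis=0)
        c=np.linalg.lstsq(n,(lo+hi)/2,rcond=None)[0]; w=hi-lo
        if best is None or w.sum()<best[0]: best=(w.sum(),a,c,w)
    return best[1:]
E
python3 - <<'E'
import pickle,numpy as np,cv2
from h import *
f0=pickle.load(open('f0.pkl','rb'));f1=pickle.load(open('f1.pkl','rb'))
for n,f in {"wl":f1["low"],"scene":f0["scene"],"side":f0["side"]}.items():
    W=cloud(f)
    m=(abs(W[:,:,2]-.190)<.005)&(np.hypot(W[:,:,0]-.586,W[:,:,1]+.116)<.045)
    print(n,m.sum(),hexfit(W[m][:,:2]))
a=f1["low"]["image"][125:225,270:380,::-1]
cv2.imwrite('pics/crop2.png',cv2.resize(a,None,fx=5,fy=5,interpolation=cv2.INTER_CUBIC))
f=f1["low"];print(f["R"],-f["R"].T@f["t"])
E
```

```text
wl 1977 (np.float64(37.5), array([ 0.58875674, -0.11573053]), array([0.04913064, 0.04923164, 0.04899842]))
scene 240 (np.float64(39.0), array([ 0.58833568, -0.11642278]), array([0.052194  , 0.04953973, 0.05059956]))
side 388 (np.float64(36.0), array([ 0.5844638 , -0.11505888]), array([0.05018841, 0.05113929, 0.04902819]))
[[ 9.99996542e-01 -2.46253344e-03  9.22740222e-04]
 [-2.62749461e-03 -9.50105560e-01  3.11917491e-01]
 [ 1.08593364e-04 -3.11918837e-01 -9.50108745e-01]] [ 0.58742341 -0.03719007  0.52807881]
```

View pics/crop2.png

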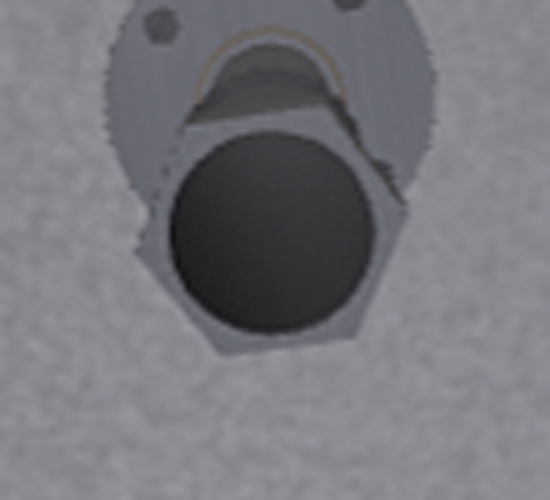

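The flats lie at 37.5° (mod 60°), and the crop's upper edge at about 8° agrees. The widths come out at 49–50 mm and the centre at (0.588, −0.1157). Grasp it.

```bash
cat >> h.py <<'E'
def show(s,tag=''):
    print(tag,'t%.2f'%s["t"],'p',np.round(s["tcp_pos"],4),'yaw %.4f'%s["tcp_rot"][2],'F',np.round(s["wrist_force"],2),'T',np.round(s["torque"],3),'op %.3f'%s["opening"],flush=True)
E
python3 - <<'E'
from plant import robot
import numpy as np
from h import *
c=[.588,-.1157]; o=[np.pi,0,np.radians(37.5)]
robot.goto([*c,.30],o); robot.sleep(.3); show(robot.sense(),'above')
hit=robot.move_straight([*c,.1725],vel=.08,contact_N=6); robot.sleep(.2); show(robot.sense(),f'down hit={hit}')
if not hit:
    robot.grip(0.0,strength=30); robot.sleep(.3); show(robot.sense(),'grip30')
    print(robot.sense()["joint_pos"])
E
```

```text
above t6.97 p [ 0.5881 -0.1149  0.3005] yaw 0.6556 F [-0.38  0.4  -0.16] T [ 0.001 -0.014 -0.015] op 1.004
down hit=False t8.91 p [ 0.5881 -0.1157  0.1728] yaw 0.6546 F [-0.11 -0.32 -0.46] T [ 0.026 -0.045  0.019] op 1.002
grip30 t9.97 p [ 0.588  -0.1157  0.1725] yaw 0.6545 F [-0.13 -0.38 -0.25] T [0.03  0.033 0.054] op 0.001
[ 0.65752528  0.47381112 -0.72545412  1.72683256  0.35131877  1.07524482
  0.47143897]
```

The opening reads 0.001, so the jaws shut on nothing. Something is off; take a look.

Run:
```python
from plant import robot
import cv2,numpy as np,pickle
from h import *
fs={n:robot.grab_frame(n) for n in("side","scene","wrist")}; pickle.dump(fs,open('f2.pkl','wb'))
a=fs["side"]["image"][100:320,280:480,::-1];b=fs["scene"]["image"][90:290,170:370,::-1]
cv2.imwrite('pics/look3.png',np.hstack([cv2.resize(a,(400,440)),cv2.resize(b,(400,440))]))
show(robot.sense())
```

```text
t10.12 p [ 0.588  -0.1157  0.1725] yaw 0.6545 F [-0.1  -0.07  0.45] T [ 0.011 -0.035 -0.015] op 0.001
```

View pics/look3.png

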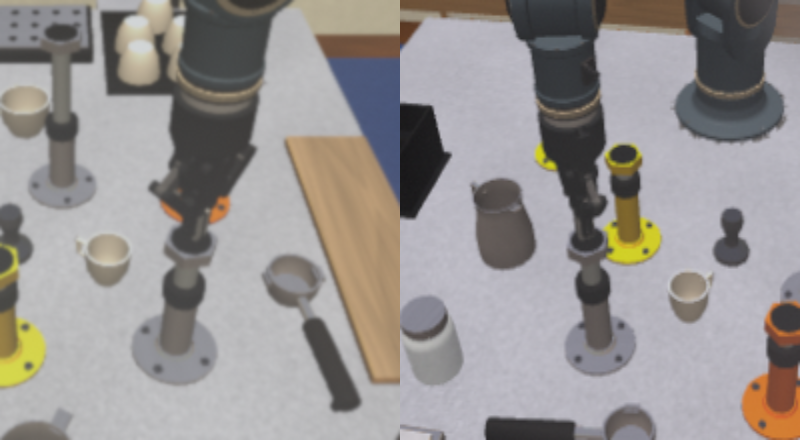

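The shut fingers stand right above the head, though the TCP should lie inside it. So the heights from the cameras and from the TCP disagree. I'll measure the fingertips and the head in the same images.

Run:
```python
import pickle,numpy as np,cv2
from h import *
f0=pickle.load(open('f0.pkl','rb'));fs=pickle.load(open('f2.pkl','rb'))
for n,(u0,u1,v0,v1) in {"side":(345,405,175,240),"scene":(245,285,170,225)}.items():
    W=cloud(fs[n]);W0=cloud(f0[n]); 
    sub=W[v0:v1,u0:u1]; d=abs(sub-W0[v0:v1,u0:u1]).max(2)>.01
    new=sub[d&(np.hypot(sub[...,0]-.588,sub[...,1]+.1157)<.06)]
    o=np.argsort(new[:,2])[:60]; print(n,'lowest new pts',np.round(new[o[::6]],4).tolist())
    ring=sub[~d&(np.hypot(sub[...,0]-.588,sub[...,1]+.1157)<.035)]; ring=ring[ring[:,2]>.18]
    print('head pts z',len(ring),np.percentile(ring[:,2],[50,90,99]))
    # table check
    t=W0[...,2]; m=(abs(t)<.02)&(abs(W0[...,0]-.6)<.15)&(abs(W0[...,1]+.1)<.15); print('table z',np.median(t[m]))
f=fs["wrist"];W=cloud(f);m=(np.hypot(W[...,0]-.588,W[...,1]+.1157)<.1)
print('wrist cam',-f["R"].T@f["t"],W[m].shape, np.nanmedian(W[170:180,300:340,2]))
a=fs["side"]["image"][170:250,335:415,::-1];b=fs["wrist"]["image"][:,:,::-1]
cv2.imwrite('pics/look4.png',np.hstack([cv2.resize(a,(320,320),interpolation=cv2.INTER_CUBIC),cv2.resize(b,(480,300))[:, :].copy() if 0 else np.pad(cv2.resize(b,(480,300)),((0,20),(0,0),(0,0)))]))
```

```text
side lowest new pts [[0.5964, -0.1205, 0.2022], [0.587, -0.128, 0.204], [0.5957, -0.122, 0.2066], [0.5806, -0.1263, 0.208], [0.5977, -0.1196, 0.2098], [0.5823, -0.1264, 0.211], [0.578, -0.1274, 0.212], [0.5903, -0.1258, 0.2132], [0.5777, -0.1274, 0.2148], [0.5859, -0.1258, 0.2161]]
head pts z 353 [0.18969879 0.19136487 0.2486096 ]
table z 0.0003497621260045946
scene lowest new pts [[0.6008, -0.1193, 0.2044], [0.597, -0.1253, 0.2071], [0.5886, -0.1062, 0.2091], [0.5873, -0.1063, 0.2113], [0.5989, -0.1188, 0.2131], [0.5994, -0.1053, 0.2153], [0.6031, -0.112, 0.2177], [0.5964, -0.1057, 0.2193], [0.6008, -0.1174, 0.2217], [0.5978, -0.1075, 0.2237]]
head pts z 224 [0.18956632 0.19192884 0.19379937]
table z 0.0013164120169544846
wrist cam [ 0.54091182 -0.05298615  0.34060497] (65500, 3) 0.10384501661948786
```

View pics/look4.png

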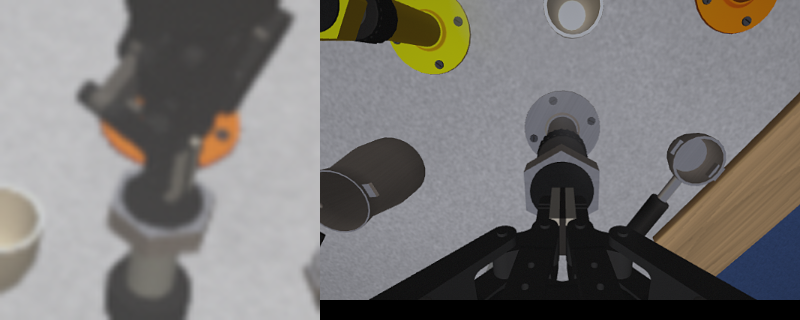

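The tips measure z≈0.200 (both cameras), while the reported TCP would put them at 0.1615. Both cameras read the table at about 0 and the head consistently, so the reported TCP is about 39 mm lower than the fingers really are. The sideways centring is good: fingers and head are both at column 562. I'll open, go about 41 mm lower and grasp again, watching for contact.

Run:
```python
from plant import robot
import cv2,numpy as np,pickle
from h import *
c=[.588,-.1157]
robot.grip(1.0); 
hit=robot.move_straight([*c,.131],vel=.06,contact_N=6); robot.sleep(.2); show(robot.sense(),f'down hit={hit}')
if not hit:
    robot.grip(0.0,strength=25); robot.sleep(.3); show(robot.sense(),'grip25')
    fs={n:robot.grab_frame(n) for n in("side","scene","wrist")}; pickle.dump(fs,open('f3.pkl','wb'))
    a=fs["side"]["image"][160:260,325:425,::-1];b=fs["wrist"]["image"][:,:,::-1]
    cv2.imwrite('pics/look5.png',np.hstack([cv2.resize(a,(320,320),interpolation=cv2.INTER_CUBIC),np.pad(cv2.resize(b,(480,300)),((0,20),(0,0),(0,0)))]))
```

```text
down hit=False t11.95 p [ 0.5883 -0.1157  0.1315] yaw 0.6544 F [-0.17  0.71  0.05] T [ 0.013 -0.044 -0.037] op 0.997
grip25 t12.68 p [ 0.5875 -0.1161  0.1309] yaw 0.6542 F [-4.38 -0.56  2.6 ] T [-0.376  0.704  0.08 ] op 0.583
```

View pics/look5.png

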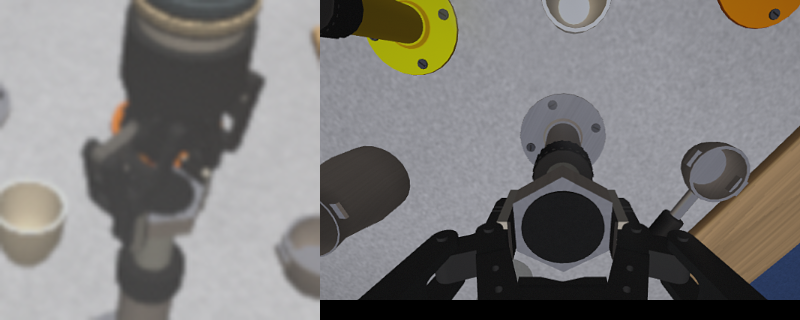

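It is gripped squarely across the flats: the opening is 0.583 × 85 = 49.6 mm and the wrist view shows both pads on flats. I'll shift slightly to relieve the 4 N side load, grip firmer and twist anticlockwise in steps while logging torque.

Run:
```python
from plant import robot
import numpy as np
from h import *
c=[.5868,-.1160,.131]; y0=np.radians(37.5)
robot.goto(c,[np.pi,0,y0]); show(robot.sense(),'recentre')
robot.grip(0.0,strength=90); robot.sleep(.2); show(robot.sense(),'grip90')
for d in np.arange(.1,.61,.1):
    robot.goto(c,[np.pi,0,y0+d]); robot.sleep(.1); s=robot.sense(); show(s,f'{d:.1f}')
    if abs(s["torque"][2])>1.5 or np.linalg.norm(s["wrist_force"])>40: print('STOP'); break
```

```text
recentre t13.07 p [ 0.5874 -0.1161  0.1308] yaw 0.6545 F [ 1.35 -0.82 -0.44] T [-0.289  0.018 -0.002] op 0.579
grip90 t13.49 p [ 0.5873 -0.1162  0.1309] yaw 0.6544 F [ 3.63 -2.65 -3.77] T [-0.616 -0.59   0.047] op 0.571
0.1 t13.84 p [ 0.5875 -0.1159  0.1309] yaw 0.7527 F [ 6.67 -1.42 -4.98] T [-0.679 -0.803  0.192] op 0.569
0.2 t14.19 p [ 0.5878 -0.1159  0.1309] yaw 0.8524 F [ 6.5  -1.38 -6.16] T [-0.644 -0.918  0.112] op 0.572
0.3 t14.54 p [ 0.5879 -0.1158  0.1309] yaw 0.9526 F [ 6.75 -1.03 -5.58] T [-0.659 -1.009  0.022] op 0.571
0.4 t14.89 p [ 0.588  -0.1157  0.1309] yaw 1.0527 F [ 6.2  -1.45 -6.32] T [-0.703 -1.093  0.031] op 0.572
0.5 t15.24 p [ 0.5881 -0.1155  0.1309] yaw 1.1528 F [ 6.55 -0.96 -8.05] T [-0.62  -1.105  0.065] op 0.572
0.6 t15.59 p [ 0.5882 -0.1154  0.1309] yaw 1.2530 F [ 6.02 -0.65 -7.35] T [-0.592 -1.171  0.075] op 0.571
```

The torque peaked at 0.19 and fell to ~0.03 by 0.3 rad, so the lock looks free at 0.6 rad. I'll draw it up, slowly at first with a force check, then measure the height.

Run:
```python
from plant import robot
import numpy as np,pickle,cv2
from h import *
y=np.radians(37.5)+.6
c=np.array([.5878,-.1158,.131]); robot.goto(c,[np.pi,0,y]); robot.sleep(.2); show(robot.sense(),'recentre')
z0=robot.sense()["tcp_pos"][2]
robot.move_straight(c+[0,0,.006],vel=.012); s=robot.sense(); show(s,'up6')
if abs(s["wrist_force"][2])<40:
    robot.move_straight(c+[0,0,.0707],vel=.04); robot.sleep(.3); show(robot.sense(),'up')
fs={n:robot.grab_frame(n) for n in("side","scene","wrist")}; pickle.dump(fs,open('f4.pkl','wb'))
print('dz',robot.sense()["tcp_pos"][2]-z0)
for n in("side","scene","wrist"):
    W=cloud(fs[n]); m=(np.hypot(W[...,0]-.588,W[...,1]+.1157)<.021)&(abs(W[...,2]-.261)<.01)
    v,u=np.nonzero(m); z=W[m][:,2]
    h,e=np.histogram(z,np.arange(.251,.2715,.001)); print(n,m.sum(),np.median(z) if len(z) else None,h,(u.min(),u.max(),v.min(),v.max()) if len(u) else '')
    if n!="wrist":
        m=(np.hypot(W[...,0]-.4535,W[...,1]-.188)<.021)&(abs(W[...,2]-.261)<.01); print('  mate',m.sum(),np.median(W[m][:,2]))
a=fs["side"]["image"][80:240,285:445,::-1];b=fs["wrist"]["image"][:,:,::-1]
cv2.imwrite('pics/look6.png',np.hstack([cv2.resize(a,(320,320),interpolation=cv2.INTER_CUBIC),np.pad(cv2.resize(b,(480,300)),((0,20),(0,0),(0,0)))]))
```

```text
recentre t16.04 p [ 0.5882 -0.1154  0.1309] yaw 1.2536 F [ 5.76  0.16 -6.49] T [-0.437 -0.965 -0.11 ] op 0.573
up6 t16.69 p [ 0.5881 -0.1153  0.1362] yaw 1.2538 F [  7.5    0.44 -10.16] T [-0.483 -1.29  -0.068] op 0.569
up t18.76 p [ 0.588  -0.1153  0.2006] yaw 1.2540 F [  8.02  -0.11 -10.38] T [-0.432 -1.373 -0.052] op 0.564
dz 0.0697201765831072
side 55 0.25875609919805415 [ 0  0  0  0  0  3 11 18 17  4  2  0  0  0  0  0  0  0  0  0] (np.int64(384), np.int64(391), np.int64(191), np.int64(202))
  mate 114 0.26100792895538605
scene 111 0.25947199182948977 [ 0  0  0  0  0  1  5 29 40 26  7  3  0  0  0  0  0  0  0  0] (np.int64(252), np.int64(265), np.int64(173), np.int64(184))
  mate 127 0.26116381058510557
wrist 7903 0.2590069555065848 [   0    0    0    0    1    9  259 3639 3731  263    1    0    0    0
    0    0    0    0    0    0] (np.int64(269), np.int64(377), np.int64(255), np.int64(349))
```

View pics/look6.png

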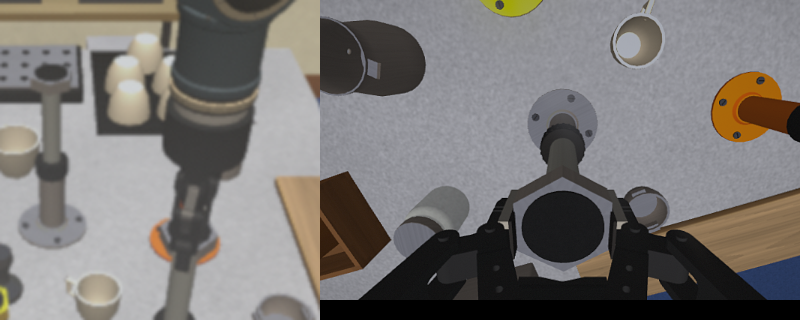

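The head is at 0.2588/0.2595 by side and scene against 0.261 for the mate, and 0.2590 against 0.2602 by wrist. It is 1–2 mm low, so I'll raise it 1.6 mm. Then I'll twist clockwise, coarse down to yaw 0.42 (home must lie between −0.15 and 0.35) and fine from there with a torque stop.

Run:
```python
from plant import robot
import numpy as np
from h import *
c=np.array([.5882,-.1158,.2033]); y=np.radians(37.5)+.6
def T(n=5):
    v=[]
    for _ in range(n): robot.sleep(.02); v.append(robot.sense()["torque"][2])
    return np.mean(v)
robot.move_straight(c,vel=.02); robot.sleep(.3); show(robot.sense(),'level'); b=T(); print('base',b)
hist=[]
while y>.43:
    y=max(y-.1,.42); robot.goto(c,[np.pi,0,y]); t=T(3); hist.append((round(y,3),round(t,3)))
    if abs(t)>.4: print('STOP'); break
print(hist); show(robot.sense()); hist=[]
while y>-.25 and abs(t)<.4:
    y-=.02; robot.goto(c,[np.pi,0,y]); t=T(3); hist.append((round(y,3),round(t,3),round(robot.sense()["tcp_rot"][2],3)))
    if abs(t)>.28: break
print(hist); show(robot.sense(),'end')
```

```text
level t19.46 p [ 0.5881 -0.1153  0.2021] yaw 1.2539 F [  5.48  -0.21 -10.07] T [-0.427 -1.235 -0.05 ] op 0.571
base -0.07179691373560934
[(np.float64(1.154), np.float64(-0.057)), (np.float64(1.054), np.float64(-0.058)), (np.float64(0.954), np.float64(-0.094)), (np.float64(0.854), np.float64(-0.033)), (np.float64(0.754), np.float64(0.03)), (np.float64(0.654), np.float64(0.031)), (np.float64(0.554), np.float64(0.061)), (np.float64(0.454), np.float64(0.044)), (0.42, np.float64(0.057))]
 t22.24 p [ 0.5872 -0.1162  0.2028] yaw 0.4213 F [ -1.57  -4.33 -12.16] T [-0.872  0.397  0.037] op 0.569
[(0.4, np.float64(0.022), np.float64(0.4)), (0.38, np.float64(0.043), np.float64(0.38)), (0.36, np.float64(0.04), np.float64(0.36)), (0.34, np.float64(0.043), np.float64(0.34)), (0.32, np.float64(0.026), np.float64(0.32)), (0.3, np.float64(0.042), np.float64(0.3)), (0.28, np.float64(-0.007), np.float64(0.28)), (0.26, np.float64(-0.019), np.float64(0.26)), (0.24, np.float64(0.007), np.float64(0.24)), (0.22, np.float64(-0.025), np.float64(0.22)), (0.2, np.float64(0.005), np.float64(0.2)), (0.18, np.float64(-0.048), np.float64(0.18)), (0.16, np.float64(-0.008), np.float64(0.16)), (0.14, np.float64(-0.036), np.float64(0.14)), (0.12, np.float64(-0.02), np.float64(0.12)), (0.1, np.float64(-0.048), np.float64(0.1)), (0.08, np.float64(-0.03), np.float64(0.08)), (0.06, np.float64(-0.011), np.float64(0.06)), (0.04, np.float64(-0.006), np.float64(0.04)), (0.02, np.float64(0.084), np.float64(0.02)), (-0.0, np.float64(0.217), np.float64(0.001)), (-0.02, np.float64(0.432), np.float64(-0.018))]
end t28.84 p [ 0.5866 -0.1164  0.2029] yaw -0.0184 F [ -4.99  -4.66 -10.58] T [-1.097  0.756  0.434] op 0.571
```

The stop was felt: torque climbed 0.08 → 0.22 → 0.43 over 0.04 rad, giving about 0.45 N·m on the stop, inside 0.3–0.7. I'll check the height before letting go.

```bash
cat > lv.py <<'E'
from plant import robot
import numpy as np
from h import *
def level(names=("side","scene","wrist")):
    for n in names:
        W=cloud(robot.grab_frame(n)); o=[]
        for x,y in((.588,-.1157),(.4535,.188)):
            m=(np.hypot(W[...,0]-x,W[...,1]-y)<.018)&(abs(W[...,2]-.261)<.007); o.append((int(m.sum()),float(np.round(np.median(W[m][:,2]),4)) if m.any() else None))
        print(n,'low',o[0],'mate',o[1])
E
python3 -c "
from lv import *
level(); show(robot.sense())"
```

```text
side low (177, 0.2616) mate (80, 0.2614)
scene low (51, 0.2621) mate (92, 0.2614)
wrist low (5755, 0.2613) mate (0, None)
 t28.99 p [ 0.5866 -0.1163  0.2029] yaw -0.0182 F [-5.3  -4.75 -9.74] T [-1.138  0.743  0.408] op 0.572
```

It is level to within about 1 mm in all views. Let go, retreat upward and verify from clear of it.

Run:
```python
from lv import *
import cv2
robot.grip(1.0); robot.sleep(.2); show(robot.sense(),'open')
p=robot.sense()["tcp_pos"].copy(); yw=robot.sense()["tcp_rot"][2]
hit=robot.move_straight([p[0],p[1],.40],vel=.1,contact_N=10); robot.sleep(.3); print(hit); show(robot.sense(),'up')
level()
f=robot.grab_frame("wrist"); W=cloud(f)
m=(abs(W[...,2]-.2615)<.005)&(np.hypot(W[...,0]-.588,W[...,1]+.1157)<.045); print(m.sum(),hexfit(W[m][:,:2]),'expected flat angle',np.degrees(-.018)%60)
a=robot.grab_frame("side")["image"][:,:,::-1]; b=f["image"][:,:,::-1]
cv2.imwrite('pics/look7.png',np.hstack([cv2.resize(a,(400,250)),cv2.resize(b,(400,250))]))
```

```text
open t29.65 p [ 0.5884 -0.1157  0.2035] yaw -0.0200 F [ 0.15 -1.   -0.49] T [ 0.009 -0.043 -0.012] op 1.003
False
up t32.07 p [ 0.5883 -0.1157  0.3999] yaw -0.0200 F [ 0.07 -0.4  -0.77] T [0.001 0.022 0.037] op 1.000
side low (177, 0.2618) mate (82, 0.2612)
scene low (105, 0.2621) mate (94, 0.2611)
wrist low (1098, 0.2615) mate (0, None)
2342 (np.float64(0.0), array([ 0.58853288, -0.11559735]), array([0.0485294 , 0.04922701, 0.04918148])) expected flat angle 58.968675968764515
```

View pics/look7.png

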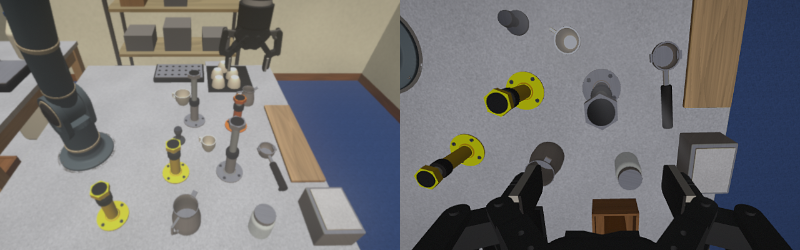

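```bash
python3 -c "
from lv import *
level(('scene',)); robot.close_job()"
```

```text
scene low (101, 0.2622) mate (89, 0.2613)
the job is handed in; nothing more can be done
```

The lower post is raised level with the taller one, locked and let go, and the job is handed in. No verdict was reported.

- **What I did:** I twisted the lower steel post's hexagonal head 0.6 rad anticlockwise until the torque dropped away. I drew it up about 72 mm, then turned it clockwise until the stop was felt. Torque on the stop was about 0.43 N·m, climbing steeply, so it was home and well short of forcing. Then I let go and moved clear.
- **Height at the end:** the lower head is 0.6 mm (side), 1.0 mm (scene) and 1.3 mm (wrist) above the taller one, all inside the 3 mm allowed. The scene camera read the same just before hand-in.
- **Lock at the end:** after letting go, the head's flats were within about 1° of the angle I left them at. That is as fine as the fit can tell, so there was no visible spring-back. I could not measure the shoe's grip force directly.
- **What failed or disagreed:**
  - My first grasp closed on air just above the head. The cameras put the fingertips about 39 mm higher than the reported tool position implies, so I allowed for that and the second grasp held.
  - Turning the head raised it about 1 mm.
- **Other things on the counter:** in the last pictures the bystanders and the taller post look unmoved. I did not measure the bystanders one by one.

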